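# Free the cam and push the cup carriage home under the airbrush

### The arm

A 6-joint arm with a two-finger parallel gripper is mounted at the origin on the work surface. World frame = base frame: x ahead of the robot, y to its left, z up, the work surface at z = 0. Lengths are in m, angles in rad, forces in N, time in s.
With the tool pointing down it reaches from about 0.25 to 0.775 m from the base axis. Payload 4 kg.
Tool frame: the origin (TCP) lies at the centre of the arm's flange, where the gripper is bolted on; the fingertips stand 199 mm ahead of it and the grasp point (between the pads) lies 180 mm ahead of it; z points along the fingers, y is the line along which they close (so a half turn about z gives the same grasp; the last joint's range is limited). The gripper opens to 94 mm and grips with 3 to 60 N. Pads are 16 mm wide; open, the fingers measure 119 mm over their backs; the gripper's body (75 mm by 177 mm) begins 78 mm behind the grasp point.
Start: joints at [1.221, 0.087, 1.371, -0, 1.684, -0.103], TCP at [0.134, 0.533, 0.405] pointing down, gripper open.
Joint ranges: [-3.1, 3.1], [-0.76, 2.03], [0.27, 2.55], [-1.08, 4.22], [0.17, 2.65], [-2.57, 2.57]. Speed limits (rad/s): [2.79, 2.79, 3.14, 3.14, 3.14, 3.14].

### API

Orientations are given as [roll, pitch, yaw] about the fixed x, y, z axes, in that order (R = Rz(yaw) Ry(pitch) Rx(roll)).
In Python, from bench import robot, eyes, models gives the robot as it stands.
- The arm moves only by the tool step_arm, never from a script. Its argument "commands" is a list that holds one entry, the list of rows, each a list of 7 numbers: the shift along the tool's x, y, z in mm, then the turn, a rotation vector about the tool's x, y, z in rad, then the finger opening in mm, from 0 to 94. In form: [[[tx, ty, tz, wx, wy, wz, gripper], ...]]. A call has 1 to 20 rows; each row shifts and turns the commanded pose from where the row before left it, along the tool's axes as they then stand; what a row does not reach is not made up. A row lasts 1/8 s, in which the tool goes at most 62.5 mm and 10.7 degrees, less where a joint would pass 70% of its speed; a pose out of reach is approached as far as the arm can. A call is refused whole if a number of a shift passes 62.5 or a number of a turn 0.188, either way. A call with a gripper value outside its range is refused whole. The fingers move at their own pace and stop on an object; the grip force is fixed at half the most. Time passes only in rows, so rows that do not move let the fingers close. It gives the time, the measured TCP pose, the force, the opening and the grip force at its end, in the units of the state.
- robot.get_obs(): the state, without advancing time (a new reading comes with each control period).
- eyes.snapshot(name): name is "scene" or "side" or "wrist"; returns a dict with "color" (420x560x3 uint8, red, green, blue), "camera_matrix" (3x3 intrinsics, pixels), "eye" and "rotation" of the camera in the world; the wrist camera has in their place "tool_from_camera" (4x4, takes a point from camera to tool coordinates, whose origin is the TCP and whose axes are the flange's). Camera axes: x right, y up, looking along -z (the intrinsics and any distortion apply to the point x, -y, -z); pixel columns grow to the right and rows downward; lengths in m; the calibration is good to about 2 mm. A picture is of the moment at which its call begins: read the wrist's pose just before it. There is no depth.
- robot.close_job(): hands the job in; it is judged then, once.
Trained networks look in a picture, given as the dict that the camera call returned (one of the last four; its "shot" number tells which), for a name from the list of things; names that differ only in an ending like _2 or _b are one class to them, and where a whole thing is asked for, a point or a joint stands for the part that bears it (a point fixed in the world has none). Each returns a list of dicts, best first, with "confidence" (0 to 1); they miss things now and then, are a little off and sometimes report something else, mostly with a low value. They report only what shows in the picture. A call takes as long as a camera call.
- models.masks_of(picture, query): "mask" (420x560 bool, what is visible of it) and "xy" ([column, row] in pixels, amid what is visible of it).
- models.tip_of(picture, query): "xy" ([column, row] in pixels: a listed point, or the origin of a listed thing).
The state is a dict: "time": time; "joint_positions": joint angles; "qvel": joint speeds; "joint_torque": joint torques, N m; "tool_pos": TCP position; "ee_rot": TCP orientation; "wrist_force": force on the tool from outside, world axes, zero at the start; "wrist_torque": the same for the moment, N m; "width": finger opening in m; "finger_force": force on a finger pad.
Only numpy, scipy, OpenCV 4.12 (cv2) and the standard library are available. Lean on these libraries where they do the work, as an engineer would, in place of code of your own. Each camera call takes 0.05 s, during which the arm holds its last target. There are 200 camera calls.

### The job

With the fingertips, push the cam's lever round until the flat side of the cam (its low point) squarely faces the carriage's nose; only then push the cup carriage forward by its upright plate until it is fully home against the two stop posts. Grasp and lift nothing: the cup must ride along standing on its seat, and everything else stays where it is.

Things in the scene. Friction and masses are not known exactly. Their poses are not given: they have to be found in the camera images.
- fixture: Cup-spraying fixture, fixed to the table. Origin on the table's surface, on the cam's vertical axis; x is forward (the way the carriage is pushed), y left of that, z up. Plywood board 12 mm thick from x = -270 to 115, y = -110 to 110 mm. Rails beside the carriage and two stop posts (x = -52 to -44, y = +-40 to +-56 mm) have tops 32 mm above the table.
- airbrush_clamp (a point): Top of the post (14 mm wide, 90 mm above the table) that clamps the airbrush, at x = -130, y = -96 mm in the fixture's frame. The airbrush lies level across it, from there 65 mm out to the right and to within 48 mm of the carriage's middle line, tops 105 mm above the table. Fixed, not to be touched.
- cam_axis (a point): Top centre of the cam's pivot boss (22 mm wide), on the cam's vertical axis, 45 mm above the table. Axes as the fixture's.
- cam (a joint): Cam angle (rad, grows anticlockwise from above, range -0.4 to 3.5, starts 1.6 to 3.2: turn it clockwise to 0). Aluminium disc of 55 mm radius, 16 to 28 mm above the table, one side cut straight 16 mm from the axis: the flat, its low point. At 0 the flat squarely faces the nose and the lever points to fixture -y; at every start the rim blocks the nose. Friction 0.15 N m (2 N at the peg); stays where left.
- lever_peg (a point): Top centre of the upright round steel peg at the end of the cam's lever: 14 mm across, 85 mm from the cam axis, free from 37 to 85 mm above the table. The lever is a flat bar 14 mm wide, top 37 mm above the table, at right angles to the way the flat faces. At cam angle q the peg is at 85 mm x (sin q, -cos q) in the fixture's frame.
- carriage (a joint): Travel of the follower carriage along fixture +x (m): 0 = fully back, as it starts; 0.038 = fully home against the two stop posts. Friction about 2 N; stays where it is left. Its nose (18 mm wide, 16 to 28 mm above the table) is 4 mm short of the cam's rim at 0 and clears the flat by 5 mm when home.
- push_face (a point): Centre line of the rear face of the carriage's upright push plate, 70 mm above the table; the face looks backward (fixture -x). The plate is 56 mm wide, 10 mm thick and stands from 31 to 91 mm above the table; at travel 0 this point is at x = -215 mm, y = 0 in the fixture's frame. Axes as the fixture's.
- cup_seat (a point): Centre of the cup's seat on the carriage's flat top, 32 mm above the table, 80 mm ahead of the push face. Four pins 10 mm high stand round it, with about 2 mm of play for the cup. Axes as the fixture's.
- cup: The work cup: a small terracotta-coloured cup standing upside down, loose, on the carriage's seat; 62 mm tall, 60 mm wide at its rim (below), 42 mm at the top, 30 g. Origin at the centre of its underside, z up.
- spare_cup: a second upside-down cup just like the work cup (62 mm tall, 60 mm wide), standing on the table beside the fixture; leave it alone. Origin at the centre of its underside.
- jar_a: glass paint jar with a black cap, 44 mm wide, 55 mm tall, beside the fixture; leave it alone. Origin at the centre of its underside.
- jar_b: clear paint jar with a white cap, 48 mm wide, 60 mm tall, beside the fixture; leave it alone. Origin at the centre of its underside.
- mixing_cup: small open steel mixing cup, 40 mm wide, 32 mm tall, standing on a rear corner of the fixture's board; leave it alone. Origin at the centre of its underside.
- pot: small white pot with a black cap, 28 mm wide, 30 mm tall, standing on a rear corner of the fixture's board; leave it alone. Origin at the centre of its underside.
- brush: paint brush 170 mm long lying on the table; leave it alone. Origin near its middle, on the table.
- cleaner: white bottle of cleaner, 60 mm wide, 160 mm tall; leave it alone. Origin at the centre of its underside.
- tin: steel tin, 68 mm wide, 100 mm tall; leave it alone. Origin at the centre of its underside.

How it is judged:
On the way, in this order (a step that is already met when the one before it is completed fails the run):
1. the cam stands at its low point while the carriage is still fully back (value of joint cam between -0.2 and 0.2 rad and value of joint carriage below 0.003 m), for 0.2 s.
2. the carriage is pushed fully home (value of joint cam between -0.35 and 0.35 rad and value of joint carriage above 0.0355 m), for 0.2 s.
At the end, for the whole second after the job is handed in: Carriage home (travel at least 35.5 of 38 mm), the cam within 0.3 rad of its low point, the cup at rest and upright on its seat (within 8 mm sideways, 6 mm in height, 0.12 rad of tilt), all bystanders within 30 mm of where they stood (value of joint cam between -0.3 and 0.3 rad and value of joint carriage above 0.0355 m and z of cup in the frame of cup_seat between -0.006 and 0.006 m and horizontal distance between cup and cup_seat below 0.008 m and angle between cup's own z axis and vertical below 0.12 rad and linear speed of cup below 0.02 m/s and distance of each of spare_cup, jar_a, jar_b, mixing_cup, pot, brush, cleaner, tin from where it was at the start of the episode below 0.03 m); the robot touches nothing.
It fails at once if the carriage is pushed (3 mm or more) while the cam is more than 0.35 rad from its low point (value of joint carriage above 0.003 m and (value of joint cam above 0.35 rad or value of joint cam below -0.35 rad)).
It fails at once if the cup is lifted, tipped or taken off its seat (z of cup in the frame of cup_seat above 0.01 m or horizontal distance between cup and cup_seat above 0.012 m or angle between cup's own z axis and vertical above 0.3 rad).
It fails at once if a bystander is lifted, carried or knocked away (30 mm) (distance of any of spare_cup, jar_a, jar_b, mixing_cup, pot, brush, cleaner, tin from where it was at the start of the episode above 0.03 m).
It also fails if it takes over 70 s, if anything falls off the work surface, if the arm or the gripper's body presses on something with over 40 N, if the wrist force passes 120 N, or if a joint passes its speed limit or range.

## Working session

There is one attempt and no reset: what is moved stays moved. The work goes in short steps, Python scripts to look and compute and a tool call to move; the robot and the scene stay as the last step left them, time stands still between calls to the robot, and variables do not carry over. Pictures are saved under pics/ and viewed, at most 10 in all, crops included, and the job is handed in when it is done.

Besides the shell and the picture viewer there is one more tool, called after "Request:" as name([rows], argument=value, ...), one row to a line, values as JSON. step_arm: Moves the arm, as the interface text tells. Its arguments: {"type":"object","properties":{"commands":{"type":"array"}},"required":["commands"]}

```bash
mkdir -p pics; cat > h.py <<'E'
import numpy as np, cv2
from bench import robot, eyes, models
from scipy.spatial.transform import Rotation as R
def snap(n):
    o=robot.get_obs(); p=eyes.snapshot(n)
    if n=="wrist":
        T=np.eye(4); T[:3,:3]=R.from_euler('xyz',o['ee_rot']).as_matrix(); T[:3,3]=o['tool_pos']
        M=T@np.array(p['tool_from_camera']); p['E'],p['Rw']=M[:3,3],M[:3,:3]
    else: p['E'],p['Rw']=np.array(p['eye']),np.array(p['rotation'])
    return p
def ray(p,xy):
    K=np.array(p['camera_matrix']); d=np.linalg.solve(K,[xy[0],xy[1],1.]); d=p['Rw']@(d*[1,-1,-1]); return p['E'],d/np.linalg.norm(d)
def atz(p,xy,z):
    e,d=ray(p,xy); return e+d*(z-e[2])/d[2]
def proj(p,X):
    c=p['Rw'].T@(np.asarray(X)-p['E']); c=np.array(p['camera_matrix'])@(c*[1,-1,-1]); return c[:2]/c[2]
def save(p,f): cv2.imwrite('pics/'+f,p['color'][:,:,::-1])
E
python3 - <<'E'
from h import *
print(robot.get_obs())
for n in ["scene","side","wrist"]:
    p=snap(n); save(p,n+'0.png'); print(n,p['E'],[k for k in p])
    for q,z in [("cam_axis",.045),("lever_peg",.085),("push_face",.07),("cup_seat",.032),("cup",.032),("airbrush_clamp",.09),("fixture",0),("mixing_cup",.012),("pot",.012),("jar_a",0),("jar_b",0),("spare_cup",0),("cleaner",0),("tin",0),("brush",0)]:
        r=models.tip_of(p,q)[:2]
        print(q,[(np.round(a['xy']).tolist(),round(a['confidence'],2),atz(p,a['xy'],z).round(3).tolist()) for a in r])
E
```

```text
{'time': 0.0, 'joint_positions': array([ 1.22090564e+00,  8.79659010e-02,  1.37227226e+00,  6.96192705e-07,
        1.68360280e+00, -1.03150197e-01]), 'qvel': array([ 0.00020628, -0.0005238 , -0.00119234, -0.00015854,  0.00081803,
        0.00188539]), 'joint_torque': array([ 5.78907002e-04, -3.40169334e+01, -3.02436447e+01,  7.19671114e-02,
        3.25993169e-02, -1.49271286e-04]), 'tool_pos': array([0.13432601, 0.53322617, 0.4034886 ]), 'ee_rot': array([-3.13935636e+00, -2.32190719e-04,  2.89485198e+00]), 'wrist_force': array([-0.6856857 ,  0.03320473, -0.44441256]), 'wrist_torque': array([-0.02362851,  0.01657999,  0.00920217]), 'finger_force': 0.0, 'width': 0.09388792484412223}
scene [1.49054087 0.2591668  0.95389915] ['color', 'camera_matrix', 'eye', 'rotation', 'shot', 'E', 'Rw']Traceback (most recent call last):
  File "<stdin>", line 7, in <module>
  File "h.py", line 14, in atz
    e,d=ray(p,xy); return e+d*(z-e[2])/d[2]
                                       ~^^^
IndexError: invalid index to scalar variable.
```

```bash
python3 - <<'E'
from h import *
p=eyes.snapshot("scene"); print(p['rotation'],p['camera_matrix'],p['eye'])
a=np.array(p['rotation'])
print(R.from_euler('xyz',a).as_matrix()[:,2]); print(R.from_rotvec(a).as_matrix()[:,2])
E
```

```text
[0.82474567 0.01600378 1.80110615] [[473.68147489   0.         288.00500056]
 [  0.         473.68147489 207.60325029]
 [  0.           0.           1.        ]] [1.49054087 0.2591668  0.95389915]
[0.71250496 0.17821776 0.67865684]
[ 0.53687853 -0.37150752  0.75745865]
```

Euler angles (the interface's rpy convention; the camera then looks back at the workspace, as it should).

```bash
sed -i "s/np.array(p\['rotation'\])/R.from_euler('xyz',p['rotation']).as_matrix()/" h.py
python3 - <<'E'
from h import *
for n in ["scene","side","wrist"]:
    p=snap(n); save(p,n+'0.png'); print(n,p['E'])
    for q,z in [("cam_axis",.045),("lever_peg",.085),("push_face",.07),("cup_seat",.032),("cup",.032),("airbrush_clamp",.09),("fixture",0),("mixing_cup",.012),("pot",.012),("jar_a",0),("jar_b",0),("spare_cup",0),("cleaner",0),("tin",0),("brush",0)]:
        r=models.tip_of(p,q)[:2]
        print(q,[(np.round(a['xy']).tolist(),round(a['confidence'],2),atz(p,a['xy'],z).round(3).tolist()) for a in r])
E
```

```text
scene [1.49054087 0.2591668  0.95389915]
cam_axis [([242.0, 189.0], 0.68, [0.485, -0.133, 0.045]), ([313.0, 215.0], 0.56, [0.55, 0.094, 0.045])]
lever_peg [([343.0, 206.0], 0.97, [0.54, 0.176, 0.085])]
push_face [([238.0, 193.0], 0.7, [0.531, -0.126, 0.07])]
cup_seat [([266.0, 209.0], 0.63, [0.542, -0.043, 0.032])]
cup [([266.0, 208.0], 0.55, [0.54, -0.043, 0.032]), ([325.0, 276.0], 0.48, [0.745, 0.164, 0.032])]
airbrush_clamp [([255.0, 215.0], 0.82, [0.631, -0.046, 0.09])]
fixture [([314.0, 224.0], 0.86, [0.54, 0.098, 0.0])]
mixing_cup [([242.0, 191.0], 0.69, [0.46, -0.142, 0.012]), ([345.0, 204.0], 0.59, [0.451, 0.173, 0.012])]
pot [([224.0, 229.0], 0.58, [0.626, -0.142, 0.012])]
jar_a [([327.0, 274.0], 0.76, [0.714, 0.164, 0.0]), ([178.0, 171.0], 0.66, [0.392, -0.382, -0.0])]
jar_b [([327.0, 274.0], 0.76, [0.714, 0.164, 0.0]), ([178.0, 171.0], 0.66, [0.392, -0.382, -0.0])]
spare_cup [([374.0, 235.0], 0.64, [0.547, 0.267, 0.0])]
cleaner [([180.0, 168.0], 0.69, [0.378, -0.382, -0.0])]
tin [([453.0, 242.0], 0.79, [0.529, 0.481, 0.0])]
brush [([144.0, 221.0], 0.55, [0.633, -0.387, 0.0
[... 656 characters left out ...]
r_a [([307.0, 184.0], 0.8, [0.736, 0.158, 0.0]), ([328.0, 234.0], 0.51, [0.687, -0.104, 0.0])]
jar_b [([307.0, 184.0], 0.8, [0.736, 0.158, 0.0]), ([328.0, 234.0], 0.51, [0.687, -0.104, 0.0])]
spare_cup [([244.0, 180.0], 0.69, [0.53, 0.269, 0.0]), ([264.0, 262.0], 0.68, [0.449, -0.135, 0.0])]
cleaner [([276.0, 332.0], 0.95, [0.387, -0.383, 0.0])]
tin [([228.0, 149.0], 0.56, [0.541, 0.481, 0.0])]
brush [([358.0, 304.0], 0.6, [0.639, -0.389, 0.0]), ([269.0, 208.0], 0.36, [0.558, 0.092, 0.0])]
wrist [0.05817221 0.5521774  0.38396252]
cam_axis []
lever_peg []
push_face []
cup_seat []
cup []
airbrush_clamp []
fixture []
mixing_cup []
pot []
jar_a []
jar_b []
spare_cup []
cleaner []
tin []
brush []
```

View pics/scene0.png

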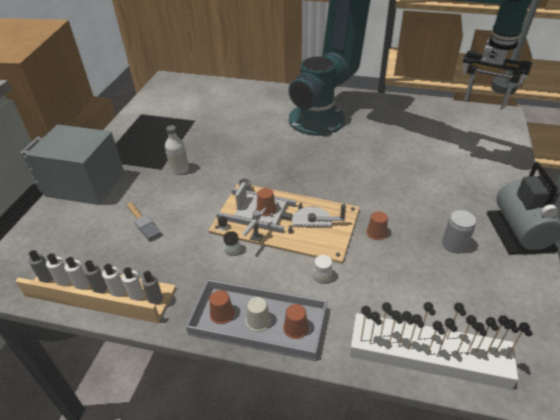

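View pics/side0.png

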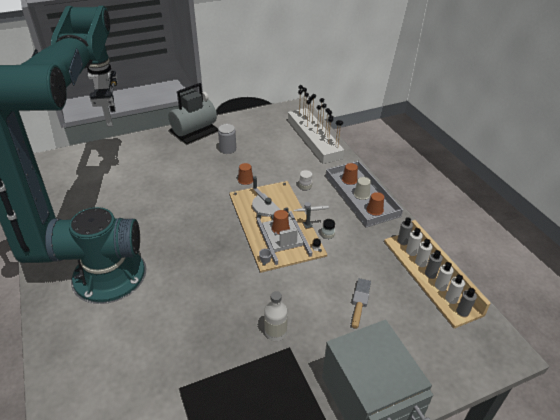

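The views agree on a fixture yaw of about 1.49 rad. In the scene picture the cam is at about (313,215), the peg at (343,206) and the push plate at (240,195). I'll move the wrist camera above the fixture for one closer look.

Request:
step_arm([
  [[-47,-32,0,0,0,0,40],[-47,-32,0,0,0,0,40],[-47,-32,0,0,0,0,40],[-47,-32,0,0,0,0,40],[-47,-32,0,0,0,0,40],[-47,-32,0,0,0,0,40],[-47,-32,0,0,0,0,40],[-47,-32,0,0,0,0,40],[-47,-32,0,0,0,0,40],[-47,-32,0,0,0,0,40],[-47,-32,0,0,0,0,40],[-47,-32,0,0,0,0,40],[-47,-32,0,0,0,0,40],[0,0,0,0,0,0,40],[0,0,0,0,0,0,40]],
])

```text
time: 4.42
tool_pos: [0.6251, -0.0191, 0.4044]
ee_rot: [3.141, -0.001, 2.895]
wrist_force: [-0.3, 0.4, 0.0]
width: 0.0396
finger_force: 0.0
```

```bash
cat > fit.py <<'E'
from h import *
from scipy.optimize import least_squares
def measure(cams):
    L=[]
    for n in cams:
        p=snap(n)
        for q in ["cam_axis","lever_peg","push_face","cup_seat","airbrush_clamp"]:
            for a in models.tip_of(p,q)[:2]:
                if a['confidence']>.5: L.append((p,q,np.array(a['xy']),n))
        if n=="wrist": save(p,'wrist_%.2f.png'%robot.get_obs()['time']); print('E',p['E'],p['camera_matrix'][0][0])
    return L
def pts(v):
    x,y,t,q,s=v; c,si=np.cos(t),np.sin(t); W=lambda a,b,z:np.array([x+c*a-si*b,y+si*a+c*b,z])
    return dict(cam_axis=W(0,0,.045),lever_peg=W(.085*np.sin(q),-.085*np.cos(q),.085),push_face=W(-.215+s,0,.07),cup_seat=W(-.135+s,0,.032),airbrush_clamp=W(-.130,-.096,.09))
def fit(L,v0):
    f=lambda v:np.concatenate([proj(p,pts(v)[q])-u for p,q,u,n in L])
    r=least_squares(f,v0,loss='soft_l1',f_scale=3,bounds=([-1,-1,-4,-.5,-.001],[1,1,4,3.5,.04]))
    for (p,q,u,n),e in zip(L,f(r.x).reshape(-1,2)): print(n,q,u.round(),e.round(1))
    return r.x
E
python3 - <<'E'
from fit import *
o=robot.get_obs();print(o['tool_pos'],o['ee_rot'],o['joint_positions'])
v=fit(measure(["scene","side","wrist"]),[.55,.093,1.49,1.8,0.001]);print(v.round(4))
for k,a in pts(v).items(): print(k,a.round(3))
E
ls pics
```

```text
[ 0.62506023 -0.01910921  0.4043636 ] [ 3.14102431e+00 -1.18098599e-03  2.89466332e+00] [-1.21368360e-01  2.56815406e-01  1.17615199e+00  7.18685463e-04
  1.70972574e+00 -1.44513589e+00]
E [ 5.48948436e-01 -3.36585731e-04  3.83979543e-01] 319.2549738212719
scene cam_axis [310. 212.] [1.2 3.8]
scene push_face [240. 193.] [-1.3  1.4]
scene cup_seat [264. 208.] [1.4 1.6]
scene cup_seat [372. 235.] [-105.8  -25. ]
scene airbrush_clamp [256. 214.] [-2.7  3.7]
side cam_axis [268. 198.] [-0.3  0.1]
side lever_peg [253. 178.] [ 1.2 -1.9]
side push_face [289. 238.] [-0.2 -2.3]
side cup_seat [280. 227.] [0.3 0.2]
side airbrush_clamp [268. 209.] [40.5 -2.3]
side airbrush_clamp [311. 205.] [-2.2  2. ]
wrist cam_axis [364. 105.] [ 0.6 -1.4]
wrist lever_peg [469.  56.] [ 0.6 -0.5]
wrist push_face [149. 142.] [0.7 0.2]
wrist airbrush_clamp [255. 228.] [-2.2 -0.6]
[5.5440e-01 8.9800e-02 1.4956e+00 1.8524e+00 1.8000e-03]
cam_axis [0.554 0.09  0.045]
lever_peg [0.537 0.173 0.085]
push_face [ 0.538 -0.123  0.07 ]
cup_seat [ 0.544 -0.043  0.032]
airbrush_clamp [ 0.64  -0.047  0.09 ]
scene0.png
side0.png
wrist0.png
wrist_5.33.png
```

View pics/wrist_5.33.png

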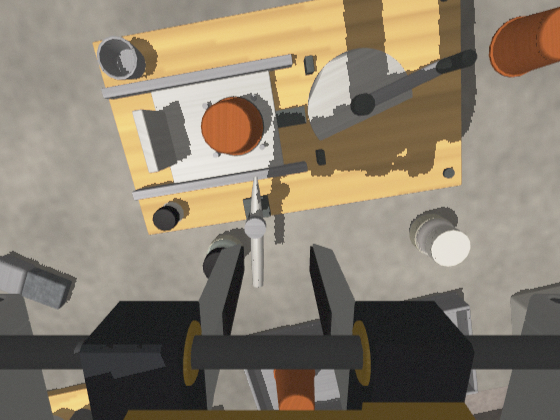

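The wrist picture shows the boss at (362,105), the peg from its base (445,65) to its top (469,58), and the plate's rear face at about (149,142). These match the fit, which gives q≈1.85. Next I'll straddle the peg with open fingers, without gripping it, and follow the arc.

```bash
cat > gen.py <<'E'
from h import *
def gen(wps,g,start=None):
    """wps: (x,y,z,yaw) per row; tool pointing straight down"""
    o=robot.get_obs(); c=np.array([*o['tool_pos'],o['ee_rot'][2]]) if start is None else np.array(start,float); rows=[]
    for w in wps:
        M=R.from_euler('xyz',[np.pi,0,c[3]]).as_matrix(); d=np.round(1000*M.T@(np.array(w[:3])-c[:3])); wz=round(-(w[3]-c[3]),2)
        rows.append([*map(int,d),0,0,wz,g]); c[:3]+=M@d/1000; c[3]-=wz
    print(rows,c.round(4)); return c
def lin(a,b,n): a,b=np.array(a,float),np.array(b,float); return [a+(b-a)*i/n for i in range(1,n+1)]
FX,FY,FT=.5544,.0898,1.4956
def fx(a,b): c,s=np.cos(FT),np.sin(FT); return FX+c*a-s*b,FY+s*a+c*b
E
python3 - <<'E'
from gen import *
o=robot.get_obs(); a=[*o['tool_pos'],o['ee_rot'][2]]
q=1.8524; b=[*fx(.085*np.sin(q),-.085*np.cos(q)),.404,q+FT+np.pi/2-np.pi]
c=gen(lin(a,b,8)+[b,b],40)
d=list(c); d[2]=.247
gen(lin(c,d,5)+[d],40,c)
E
```

```text
[[17, 21, 0, 0, 0, np.float64(0.14), 40], [19, 18, 0, 0, 0, np.float64(0.14), 40], [21, 15, 0, 0, 0, np.float64(0.14), 40], [24, 12, 0, 0, 0, np.float64(0.14), 40], [25, 9, 0, 0, 0, np.float64(0.14), 40], [26, 5, 0, 0, 0, np.float64(0.14), 40], [26, 1, 1, 0, 0, np.float64(0.14), 40], [27, -2, 0, 0, 0, np.float64(0.14), 40], [0, 0, 0, 0, 0, np.float64(-0.0), 40], [0, 0, 0, 0, 0, np.float64(-0.0), 40]] [0.5369 0.1733 0.4036 1.7747]
[[0, 0, 31, 0, 0, np.float64(-0.0), 40], [0, 0, 32, 0, 0, np.float64(-0.0), 40], [0, 0, 31, 0, 0, np.float64(-0.0), 40], [0, 0, 31, 0, 0, np.float64(-0.0), 40], [0, 0, 32, 0, 0, np.float64(-0.0), 40], [0, 0, 0, 0, 0, np.float64(-0.0), 40]] [0.5369 0.1733 0.2466 1.7747]
```

Request:
step_arm([
  [[17,21,0,0,0,0.14,40],[19,18,0,0,0,0.14,40],[21,15,0,0,0,0.14,40],[24,12,0,0,0,0.14,40],[25,9,0,0,0,0.14,40],[26,5,0,0,0,0.14,40],[26,1,1,0,0,0.14,40],[27,-2,0,0,0,0.14,40],[0,0,30,0,0,0,40],[0,0,30,0,0,0,40],[0,0,30,0,0,0,40],[0,0,0,0,0,0,40],[0,0,0,0,0,0,40]],
])

```text
time: 6.95
tool_pos: [0.5372, 0.1734, 0.315]
ee_rot: [3.14, -0.0, 1.775]
wrist_force: [0.1, 0.8, 1.1]
width: 0.0402
finger_force: 0.0
```

```bash
python3 - <<'E'
from h import *
o=robot.get_obs();print(o['tool_pos'],o['ee_rot'])
p=snap("wrist"); save(p,'w2.png')
for q,z in [("lever_peg",.085),("cam_axis",.045)]:
  for a in models.tip_of(p,q)[:2]: print(q,a['xy'],a['confidence'],atz(p,a['xy'],z))
E
```

```text
[0.53724934 0.17338631 0.31503304] [ 3.13967230e+00 -9.66859840e-05  1.77469814e+00]
lever_peg [275.7, 237.3] 0.63 [0.53844088 0.17488487 0.085     ]
cam_axis [274.3, 311.9] 0.56 [0.55449184 0.09068274 0.045     ]
```

View pics/w2.png

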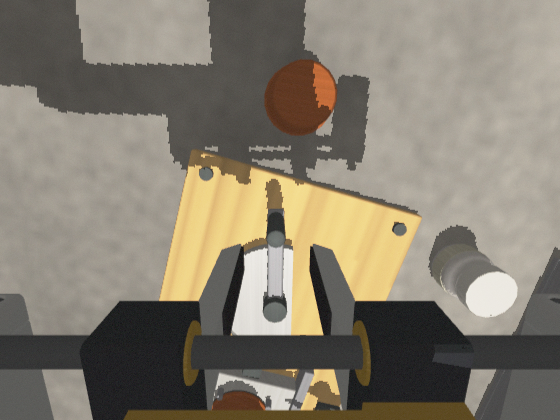

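The peg top at (276,237) is centred between the fingertips, and its measured position is within 2 mm of the estimate. I'll descend, then sweep the arc.

```bash
python3 - <<'E'
from gen import *
o=robot.get_obs(); c=[*o['tool_pos'],o['ee_rot'][2]]
d=list(c); d[2]=.248
def W(q,l): return [*fx(.085*np.sin(q)-l*np.cos(q),-.085*np.cos(q)-l*np.sin(q)),.248,q+FT-np.pi/2]
q0=1.8524
arc=[W(q0,.0065),W(q0,.013)]+[W(q0*(1-i/14),.013) for i in range(1,15)]
c=gen(lin(c,d,4)+[d],40); gen(arc+arc[-1:]*2,40,c)
E
```

```text
[[0, 0, 17, 0, 0, np.float64(-0.0), 40], [0, 0, 17, 0, 0, np.float64(-0.0), 40], [0, 0, 17, 0, 0, np.float64(-0.0), 40], [0, 0, 17, 0, 0, np.float64(-0.0), 40], [0, 0, 0, 0, 0, np.float64(-0.0), 40]] [0.5373 0.1734 0.2477 1.7747]
[[0, 6, 0, 0, 0, np.float64(-0.0), 40], [0, 7, 0, 0, 0, np.float64(-0.0), 40], [-3, 11, 0, 0, 0, np.float64(0.13), 40], [-2, 11, 0, 0, 0, np.float64(0.13), 40], [-3, 11, 0, 0, 0, np.float64(0.13), 40], [-2, 11, 0, 0, 0, np.float64(0.14), 40], [-3, 11, 0, 0, 0, np.float64(0.13), 40], [-2, 11, 0, 0, 0, np.float64(0.13), 40], [-3, 11, 0, 0, 0, np.float64(0.13), 40], [-2, 11, 0, 0, 0, np.float64(0.14), 40], [-2, 11, 0, 0, 0, np.float64(0.13), 40], [-3, 12, 0, 0, 0, np.float64(0.13), 40], [-2, 11, 0, 0, 0, np.float64(0.13), 40], [-3, 11, 0, 0, 0, np.float64(0.14), 40], [-2, 11, 0, 0, 0, np.float64(0.13), 40], [-3, 11, 0, 0, 0, np.float64(0.13), 40], [0, 0, 0, 0, 0, np.float64(-0.0), 40], [0, 0, 0, 0, 0, np.float64(-0.0), 40]] [ 0.6379  0.0705  0.2477 -0.0753]
```

Request:
step_arm([
  [[0,0,17,0,0,0,40],[0,0,17,0,0,0,40],[0,0,17,0,0,0,40],[0,0,17,0,0,0,40],[0,0,0,0,0,0,40],[0,6,0,0,0,0,40],[0,7,0,0,0,0,40],[-3,11,0,0,0,0.13,40],[-2,11,0,0,0,0.13,40],[-3,11,0,0,0,0.13,40]],
])

```text
time: 8.35
tool_pos: [0.5835, 0.1708, 0.2465]
ee_rot: [-3.141, -0.001, 1.381]
wrist_force: [-1.3, -0.2, 0.3]
width: 0.0399
finger_force: 1.1
```

Contact is light, about 1–2 N as expected, so I'll continue.

Request:
step_arm([
  [[-2,11,0,0,0,0.14,40],[-3,11,0,0,0,0.13,40],[-2,11,0,0,0,0.13,40],[-3,11,0,0,0,0.13,40],[-2,11,0,0,0,0.14,40],[-2,11,0,0,0,0.13,40],[-3,12,0,0,0,0.13,40],[-2,11,0,0,0,0.13,40],[-3,11,0,0,0,0.14,40],[-2,11,0,0,0,0.13,40],[-3,11,0,0,0,0.13,40],[0,0,0,0,0,0,40],[0,0,0,0,0,0,40],[0,-9,0,0,0,0,40],[0,0,-50,0,0,0,40],[0,0,-50,0,0,0,40],[0,0,-40,0,0,0,40],[0,0,0,0,0,0,40]],
])

```text
time: 10.6
tool_pos: [0.6386, 0.0803, 0.3912]
ee_rot: [-3.14, -0.01, -0.074]
wrist_force: [0.4, 0.7, 0.4]
width: 0.04
finger_force: 0.0
```

```bash
python3 - <<'E'
from fit import *
o=robot.get_obs();print(o['tool_pos'],o['ee_rot'])
v=fit(measure(["scene","side","wrist"]),[.554,.09,1.4956,0.05,0.001]);print(v.round(4))
E
ls pics
```

```text
[0.63855349 0.08031346 0.39121103] [-3.14017892 -0.0100178  -0.07365248]
E [0.72029532 0.07247897 0.36444404] 319.2549738212719
scene cam_axis [311. 215.] [-0.2  1.2]
scene lever_peg [300. 222.] [0.8 4.4]
scene push_face [240. 193.] [-1.4  0.2]
scene cup_seat [266. 209.] [-0.3  0.6]
scene airbrush_clamp [452. 242.] [-198.7  -25.1]
scene airbrush_clamp [254. 214.] [-0.2  3.3]
side cam_axis [268. 197.] [1.1 1.3]
side lever_peg [295. 185.] [-1.8 -0.1]
side push_face [288. 238.] [ 0.4 -2.2]
side cup_seat [279. 228.] [ 1.9 -0.2]
side airbrush_clamp [309. 204.] [-0.4  3. ]
wrist cam_axis [270. 275.] [ 0.8 -0.3]
wrist lever_peg [273. 209.] [0.6 0.7]
wrist push_face [482. 293.] [-3.3 -1.8]
wrist airbrush_clamp [419. 201.] [-0.5  2.6]
[ 5.5770e-01  9.1500e-02  1.4652e+00 -1.3500e-02 -1.0000e-03]
scene0.png
side0.png
w2.png
wrist0.png
wrist_11.50.png
wrist_5.33.png
```

View pics/wrist_11.50.png

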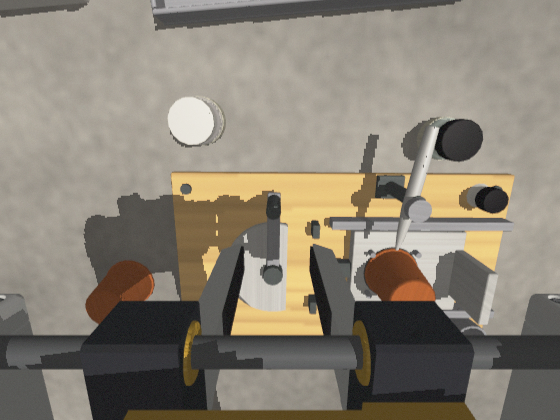

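The flat's edge is vertical at column 288 and faces the carriage. The lever points straight out to fixture -y, from (273,275) to (273,209), so q≈0 ± 0.05. Next I'll go behind the push plate with closed fingers.

```bash
python3 - <<'E'
import gen as G
from gen import *
G.FX,G.FY,G.FT=.556,.0907,1.48
o=robot.get_obs(); a=[*o['tool_pos'],o['ee_rot'][2]]; y=-.09
b=[*fx(-.250,0),.391,y]; d=[*fx(-.250,0),.26,y]
print(b)
c=gen(lin(a,b,6)+[b],0); c=gen(lin(c,d,4)+[d],0,c)
e=[*fx(-.1895,0),.26,y]; gen(lin(c,e,12),0,c)
E
```

```text
[np.float64(0.5333320938839227), np.float64(-0.15827021113441), 0.391, -0.09]
[[-14, 41, -1, 0, 0, np.float64(0.0), 0], [-15, 41, -1, 0, 0, np.float64(0.0), 0], [-14, 40, -1, 0, 0, np.float64(0.01), 0], [-14, 41, 0, 0, 0, np.float64(-0.0), 0], [-14, 41, -1, 0, 0, np.float64(0.0), 0], [-14, 41, -1, 0, 0, np.float64(0.0), 0], [0, 0, 0, 0, 0, np.float64(0.0), 0]] [ 0.5338 -0.1581  0.3908 -0.0852]
[[0, 0, 33, 0, 0, np.float64(0.0), 0], [0, 0, 32, 0, 0, np.float64(0.0), 0], [0, 0, 33, 0, 0, np.float64(0.0), 0], [0, 0, 33, 0, 0, np.float64(0.0), 0], [0, 0, 0, 0, 0, np.float64(0.0), 0]] [ 0.5338 -0.1581  0.2598 -0.0852]
[[0, -5, 0, 0, 0, np.float64(0.0), 0], [0, -5, 0, 0, 0, np.float64(0.0), 0], [0, -5, 0, 0, 0, np.float64(0.0), 0], [0, -5, 0, 0, 0, np.float64(0.0), 0], [0, -5, 0, 0, 0, np.float64(0.0), 0], [0, -5, 0, 0, 0, np.float64(0.0), 0], [0, -5, 0, 0, 0, np.float64(0.0), 0], [0, -5, 0, 0, 0, np.float64(0.0), 0], [0, -5, 0, 0, 0, np.float64(0.0), 0], [0, -5, 0, 0, 0, np.float64(0.0), 0], [0, -5, 0, 0, 0, np.float64(0.0), 0], [0, -5, 0, 0, 0, np.float64(0.0), 0]] [ 0.5389 -0.0983  0.2598 -0.0852]
```

Request:
step_arm([
  [[-14,41,0,0,0,0,0],[-15,41,0,0,0,0,0],[-14,40,0,0,0,0.01,0],[-14,41,0,0,0,0,0],[-14,41,0,0,0,0,0],[-14,41,0,0,0,0,0],[0,0,0,0,0,0,0],[0,0,0,0,0,0,0]],
])

```text
time: 12.5
tool_pos: [0.5339, -0.1578, 0.3858]
ee_rot: [-3.141, -0.001, -0.085]
wrist_force: [0.1, -0.1, 0.9]
width: 0.0008
finger_force: 0.0
```

```bash
python3 - <<'E'
from h import *
print(robot.get_obs()['width'])
p=snap("wrist"); save(p,'w3.png')
for q,z in [("push_face",.07),("mixing_cup",.012),("pot",.012)]:
  for a in models.tip_of(p,q)[:2]: print(q,a['xy'],a['confidence'],atz(p,a['xy'],z))
E
```

```text
0.0008097017638301195
push_face [244.8, 210.4] 0.81 [ 0.53588164 -0.1276628   0.07      ]
mixing_cup [270.1, 260.9] 0.5 [ 0.4548042  -0.14348599  0.012     ]
pot [260.0, 116.0] 0.88 [ 0.62201655 -0.14796167  0.012     ]
pot [175.7, 199.3] 0.73 [ 0.53985262 -0.0433525   0.012     ]
```

View pics/w3.png

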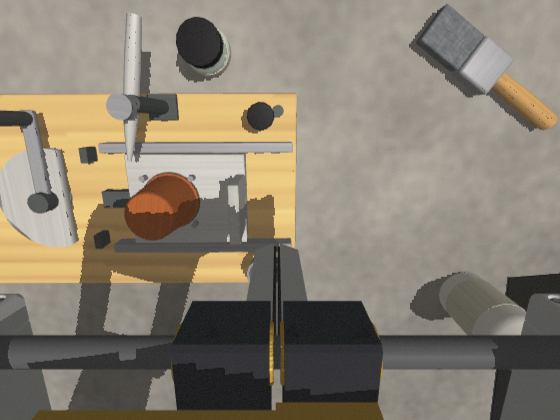

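The plate's rear face is at about column 245, near world (0.536, -0.125), about 20 mm ahead of the closed fingers. The pot at (260,116) and the mixing cup are well to either side. I'll descend and push gently.

Request:
step_arm([
  [[0,0,32,0,0,0,0],[0,0,32,0,0,0,0],[0,0,32,0,0,0,0],[0,0,30,0,0,0,0],[0,0,0,0,0,0,0],[0,-5,0,0,0,0,0],[0,-4,0,0,0,0,0],[0,-4,0,0,0,0,0],[0,-4,0,0,0,0,0],[0,-4,0,0,0,0,0],[0,-4,0,0,0,0,0],[0,-4,0,0,0,0,0],[0,0,0,0,0,0,0]],
])

```text
time: 14.32
tool_pos: [0.5363, -0.1289, 0.2598]
ee_rot: [-3.141, -0.0, -0.085]
wrist_force: [0.3, -1.0, 1.2]
width: 0.0002
finger_force: 0.4
```

Request:
step_arm([
  [[0,-3,0,0,0,0,0],[0,-3,0,0,0,0,0],[0,-3,0,0,0,0,0],[0,-3,0,0,0,0,0],[0,-3,0,0,0,0,0],[0,-3,0,0,0,0,0],[0,-3,0,0,0,0,0],[0,-3,0,0,0,0,0],[0,0,0,0,0,0,0]],
])

```text
time: 15.45
tool_pos: [0.5384, -0.1047, 0.2595]
ee_rot: [-3.141, 0.0, -0.085]
wrist_force: [0.5, 0.4, 0.5]
width: 0.0007
finger_force: 0.3
```

Request:
step_arm([
  [[0,-2,0,0,0,0,0],[0,-2,0,0,0,0,0],[0,-2,0,0,0,0,0],[0,0,0,0,0,0,0]],
])

```text
time: 15.95
tool_pos: [0.5388, -0.0989, 0.2595]
ee_rot: [-3.141, 0.0, -0.085]
wrist_force: [0.7, -0.6, -0.0]
width: 0.0004
finger_force: 0.6
```

Request:
step_arm([
  [[0,-2,0,0,0,0,0],[0,-2,0,0,0,0,0],[0,0,0,0,0,0,0]],
])

```text
time: 16.32
tool_pos: [0.539, -0.0973, 0.2596]
ee_rot: [3.135, 0.0, -0.086]
wrist_force: [-1.1, -9.5, -0.7]
width: 0.0005
finger_force: 4.9
```

```bash
python3 - <<'E'
from fit import *
v=fit(measure(["scene","side","wrist"]),[.556,.0907,1.48,0,0.03]);print(v.round(4))
E
ls pics
```

```text
E [ 0.62097648 -0.105231    0.23884131] 319.2549738212719
scene cam_axis [310. 216.] [1.2 0.1]
scene lever_peg [302. 225.] [13.5  3. ]
scene lever_peg [454. 242.] [-137.9  -14.9]
scene push_face [250. 198.] [ 0.1 -1.6]
scene push_face [312. 214.] [-61.7 -18.5]
scene cup_seat [278. 210.] [-1.1  1.6]
scene cup_seat [233. 249.] [ 44.1 -37.2]
scene airbrush_clamp [256. 216.] [-3.2  1.4]
side cam_axis [267. 197.] [1.7 1. ]
side push_face [286. 229.] [-1.  -1.1]
side cup_seat [276. 218.] [1.7 1.8]
wrist push_face [259. 271.] [-0.5 -0.5]
wrist airbrush_clamp [143.  89.] [-0.3  0.2]
[0.5571 0.0904 1.4653 0.443  0.0353]
scene0.png
side0.png
w2.png
w3.png
wrist0.png
wrist_11.50.png
wrist_17.23.png
wrist_5.33.png
```

The force jumped to 9.5 N, so the carriage is on a hard stop. I'll back off, rise and verify.

Request:
step_arm([
  [[0,4,0,0,0,0,0],[0,12,0,0,0,0,0],[0,15,0,0,0,0,0],[0,0,-30,0,0,0,0],[0,0,-50,0,0,0,0],[0,0,-50,0,0,0,0],[20,0,0,0,0,0,0],[-40,-10,0,0,0,0,0],[-40,-10,0,0,0,0,0],[-40,-10,0,0,0,0,0],[0,0,0,0,0,0,0],[0,0,0,0,0,0,0]],
])

```text
time: 18.73
tool_pos: [0.4397, -0.0882, 0.39]
ee_rot: [3.141, -0.001, -0.086]
wrist_force: [0.0, -0.9, -0.4]
width: 0.0005
finger_force: 0.0
```

```bash
python3 - <<'E'
from fit import *
L=[l for l in measure(["scene","side","wrist"]) if np.linalg.norm(proj(l[0],pts([.556,.0907,1.475,0,.036])[l[1]])-l[2])<20]
v=fit(L,[.556,.0907,1.48,0,0.03]);print(v.round(4))
E
ls pics
```

```text
E [ 0.52157429 -0.09538939  0.36882402] 319.2549738212719
scene cam_axis [310. 214.] [0.2 1.9]
scene lever_peg [301. 226.] [ 0.1 -0.2]
scene push_face [253. 194.] [-3.2  2.3]
scene cup_seat [276. 214.] [ 0.9 -1.6]
scene airbrush_clamp [256. 216.] [-3.   1.1]
side cam_axis [268. 199.] [ 0.2 -0.4]
side lever_peg [294. 184.] [-1.6  0.9]
side push_face [287. 230.] [-1.5 -1.4]
side airbrush_clamp [310. 204.] [-1.3  3. ]
wrist cam_axis [ 82. 100.] [-0.7  0.4]
wrist push_face [268. 100.] [-0.  -0.3]
[ 0.5558  0.0898  1.4802 -0.0071  0.035 ]
scene0.png
side0.png
w2.png
w3.png
wrist0.png
wrist_11.50.png
wrist_17.23.png
wrist_19.62.png
wrist_5.33.png
```

View pics/wrist_19.62.png

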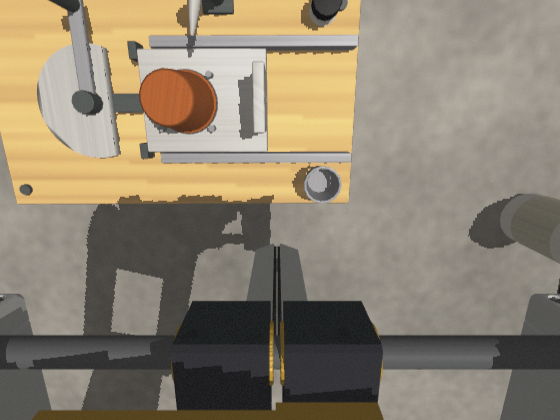

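```bash
python3 -c "
import cv2;i=cv2.imread('pics/wrist_19.62.png')[20:180,70:290];cv2.imwrite('pics/z.png',cv2.resize(i,None,fx=3.6,fy=3.6,interpolation=cv2.INTER_CUBIC)[:600,:800])"
```

```text
(no output)
```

View pics/z.png

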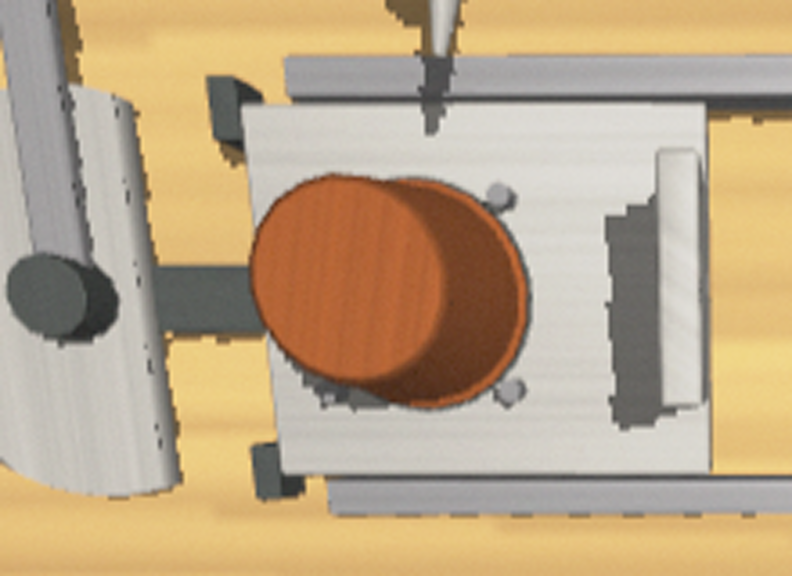

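The zoom shows the carriage's front edge flush with both posts, at (243,110) and (282,460). The cup stands upright inside its pins, the flat squarely faces the nose with a small gap, and the arm is clear. I'm handing it in.

```bash
python3 -c "
from bench import robot
print(robot.close_job())"
```

```text
the job is handed in; nothing more can be done
None
```

I handed the job in: the cam is at its low point (measured about 0 rad), the carriage is against both stop posts, and the cup is standing on its seat. The hand-in call returned no verdict.

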